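# Couple the drawing carriage to the ram of a bench-top wire draw bench

### The arm

A 7-joint arm with a two-finger parallel gripper is mounted at the origin on a cart in front of the work surface, level with it; the furniture and walls round the work are solid. World frame = base frame: x ahead of the robot, y to its left, z up, the work surface at z = 0. Lengths are in m, angles in rad, forces in N, time in s.
With the tool pointing down it reaches from about 0.4 to 0.875 m from the base axis. Payload 4.4 kg.
Tool frame: the origin (TCP) lies on the centre line of the jaws, within the pads' length; the fingertips stand 11 mm ahead of it and the grasp point (between the pads) lies 8 mm behind it (r.tip_extent is the distance from the TCP to the fingertips, in m); z points along the fingers, y is the direction in which the jaws open and shut (so a half turn about z gives the same grasp; the last joint's range is limited). The gripper opens to 85 mm and grips with 20 to 120 N. Pads are 22 mm wide; open, the fingers measure 114 mm over their backs; the gripper's body (76 mm by 85 mm) begins 54 mm behind the grasp point. The pads swing forward as they close: fully open they stand 13 mm farther back than shut.
Start: joints at [-1.366, 0.628, 0.038, 1.517, -0.027, 0.996, -0.02], TCP at [0.174, 0.626, 0.242] pointing down, gripper open.
Joint ranges: [-3.06, 3.06], [-0.37, 2.12], [-1.25, 1.32], [0.18, 2.47], [-1.1, 4.24], [0.23, 1.98], [-2.94, 2.94]. Speed limits (rad/s): [2.57, 2.57, 3.14, 3.14, 3.14, 3.14, 3.14].

### API

Orientations are given as a unit quaternion [w, x, y, z].
In Python, from rig import r, claw, viewer gives the robot as it stands. Calls block until the motion is done:
- r.goto(position, orientation): joint-space move of the TCP to a pose.
- r.move_straight(position, frame=None, speed=0.15, contact_N=None): straight line of the TCP; frame=None keeps the orientation; speed is the mean speed in m/s. With contact_N (N) it stops when the force on the tool has changed by that much, and returns True; else False.
- r.movej(angles): joint-space move.
- claw.gripper_open() and claw.clamp(f_grip=None): open the fingers fully, or close them until they stop; f_grip is the grip in N (None keeps the last).
- r.dwell(seconds).
- r.ik(position, orientation): joint angles nearest the present ones, or None.
- r.observe(): the state.
- viewer.snapshot(name): name is "scene" or "side" or "wrist"; returns a dict with "frame" (384x512x3 uint8, red, green, blue), "mtx" (3x3 intrinsics, pixels), "R" (3x3) and "t" (3): a world point X has camera coordinates R X + t. Camera axes: x right, y down, z forward; pixel columns grow to the right and rows downward; lengths in m; the calibration is good to about 2 mm. A picture is of the moment at which its call begins. There is no depth.
A pose or a line that the arm cannot do raises r.IKError and nothing moves.
- r.hand_in(): hands the job in, once; it reports no verdict.
The state is a dict: "time_s": time; "q": joint angles; "qvel": joint speeds; "effort": joint torques, N m; "eef_pos": TCP position; "tcp_rot": TCP orientation; "force": force on the tool from outside, world axes, zero at the start; "moment": the same for the moment, N m; "grip_width": opening from 0.0 (shut) to 1.0 (fully open).
Only numpy, scipy, OpenCV 4.12 (cv2) and the standard library are available. Lean on these libraries where they do the work, as an engineer would, in place of code of your own. Each camera call takes 0.05 s, during which the arm holds its last target. There are 200 camera calls.

### The job

Get the little wire draw bench ready for the next pull. Slide the tong carriage back along its bars until the eye of its drawbar lines up between the two ears of the fork on the piston rod, push the coupling pin fully home through both ears and the eye so that its head sits against the boss, and then slide the carriage, now pulling the rod out after it, all the way forward until it stops with its jaws at the drawplate. Leave the tools, the pot and the beaker around the bench where they are.

Things in the scene. Friction and masses are not known exactly. Their poses are not given: they have to be found in the camera images.
- draw_bench: wire draw bench fixed to the worktop: grey base plate 110 x 398 mm (top at z 16 mm), two guide bars, air cylinder at its +y end (to z 107 mm), upright dark drawplate at its -y end (to z 99 mm). Origin on the worktop near mid-base; y along the bars to the cylinder, x across them, away from the robot, z up. Carriage, fork and rod lie on the line x = 0, z = 62 mm and slide along y
- carriage (a joint): tong carriage (80 mm wide plate, jaws towards the drawplate, grip post on top, drawbar with eye at the rear): 0 = rear stop, 0.012 m = eye in line with the fork of the retracted rod, 0.082 m = front stop, jaws at the drawplate. Grows towards the drawplate (-y of draw_bench). Friction 2 N, stays where it is left
- rod (a joint): how far the piston rod with its fork is drawn out of the cylinder, m: 0 = fully in, against its stop (always so at the start), grows towards the drawplate (-y of draw_bench), at most 0.09. Friction 4 N, stays where it is left
- fork (a point): on the pin axis midway between the ears of the fork on the piston rod; axes as draw_bench, moves with the rod. Ears 34 mm in diameter, 12 mm thick, inner faces at x = -8 and 8 mm, holes 16 mm along x. The near ear carries a round boss (27 mm, bore 15 mm) out to x = -48 mm. Fork top 17 mm above this point, its front edge 17 mm from it towards the drawplate
- boss_face (a point): centre of the outer face of that boss, 48 mm from fork towards the robot on the pin axis; the pin's head sits against it when the pin is home; axes as draw_bench
- eye (a point): centre of the eye at the rear end of the carriage's drawbar (ring 32 mm in diameter, 12 mm thick, hole 16.4 mm along x); axes as draw_bench, moves with the carriage
- grip_post (a point): on the axis of the carriage's upright grip post, 97 mm above the worktop, 60 mm from the eye towards the drawplate. Steel stem 16 mm in diameter from z 79 to 108 mm, black knob 26 mm in diameter above it up to z 131 mm. Can be pushed either way or gripped
- pin: loose oiled coupling pin, lying level: steel shank 14 mm in diameter, 72 mm long, the last 9 mm tapered to 7 mm; dark domed head 26 mm in diameter, 11 mm thick. Origin on the axis at the head's underside, x axis to the nose. Starts with its nose in the boss, head 35 to 39 mm off it, drooping; push the dome near its middle along +x of draw_bench (1-5 N). The nose draws the eye in by up to 3 mm
- tweezers: cross-lock tweezers with red sleeves, 150 x 19 x 9 mm, lying in front of the bench; origin under the middle, long axis y. To be left alone
- wax_pot: small lidded pot, 41 mm in diameter, 22 mm high, behind the fork; origin under its middle. To be left alone
- round_pliers: pliers with black handles, 144 x 53 x 10 mm, lying behind the bench; origin under the middle. To be left alone
- beaker: glass beaker, 76 mm in diameter, 65 mm high, to the right of the bench; origin under its middle. To be left alone
Things that resemble listed ones, but are neither listed nor needed, are in the scene too. Of the things like the pin, leave any that is blue; of the rest the larger one is meant.

How it is judged:
On the way, in this order (a step that is already met when the one before it is completed fails the run):
1. the carriage's eye stands in line with the fork's holes (within 4 mm) (distance between eye and fork below 0.004 m), for 0.2 s.
2. the pin is home through both ears and the eye (head within 3 mm of the boss) (x of pin in the frame of boss_face above -0.003 m and distance between pin and boss_face below 0.004 m and angle between the x axis of pin and the x axis of fork, either way round below 0.08 rad and distance between eye and fork below 0.004 m), for 0.2 s.
At the end, for the whole second after the job is handed in: The pin is home in the fork: its head within 3 mm of the boss and its axis within 0.08 rad of the holes', with the eye trapped on it within 4 mm of the fork's centre; the carriage stands within 5 mm of its front stop and has drawn the rod at least 61 mm out; everything at rest (all of step 2 and value of joint carriage above 0.077 m and value of joint rod above 0.061 m and velocity of joint carriage between -0.005 and 0.005 m/s and linear speed of pin below 0.01 m/s); the robot touches nothing.
It fails at once if the tweezers, wax pot, pliers or beaker were shifted more than 20 mm, or the beaker tipped (distance of any of tweezers, wax_pot, round_pliers, beaker from where it was at the start of the episode above 0.02 m or angle between beaker's own z axis and vertical above 0.4 rad).
It also fails if it takes over 58 s, if anything falls off the work surface, if the arm or the gripper's body presses on something with over 40 N, if the wrist force passes 120 N, or if a joint passes its speed limit or range.

## Working session

There is one attempt and no reset: what is moved stays moved. The work goes in short steps, each a Python script; the robot and the scene stay as the last script left them, time stands still between calls to the robot, and variables do not carry over. Pictures are saved under pics/ and viewed, about 8 in all and at most 12, crops included, and the job is handed in when it is done.

```bash
mkdir -p pics
cat > h.py <<'E'
from rig import r, claw, viewer
import numpy as np, cv2
def snap(n,f):
    s=viewer.snapshot(n); cv2.imwrite(f'pics/{f}.png',cv2.cvtColor(s['frame'],cv2.COLOR_RGB2BGR)); np.savez(f'pics/{f}.npz',**{k:np.array(s[k]) for k in('frame','mtx','R','t')}); return s
def ray(s,uv):
    K,R,t=s['mtx'],s['R'],np.array(s['t']).ravel(); d=R.T@np.linalg.solve(K,[uv[0],uv[1],1.]); return -R.T@t,d
def onz(s,uv,z):
    c,d=ray(s,uv); return c+d*(z-c[2])/d[2]
def proj(s,X):
    p=s['mtx']@(s['R']@np.array(X)+np.array(s['t']).ravel()); return p[:2]/p[2]
def tri(s1,u1,s2,u2):
    c1,d1=ray(s1,u1);c2,d2=ray(s2,u2)
    a=np.linalg.lstsq(np.c_[d1,-d2],c2-c1,rcond=None)[0]
    p,q=c1+a[0]*d1,c2+a[1]*d2; return (p+q)/2,np.linalg.norm(p-q)
E
python3 - <<'E'
from h import *
a=snap('scene','s0');b=snap('side','d0')
for s in(a,b): print(-np.array(s['R']).T@np.array(s['t']).ravel(), s['R'][2])
cv2.imwrite('pics/both.png',cv2.resize(np.vstack([a['frame'],b['frame']])[:,:,::-1],None,fx=.78,fy=.78))
cv2.imwrite('pics/s0b.png',cv2.resize(a['frame'][:,:,::-1],(800,600),interpolation=cv2.INTER_CUBIC))
cv2.imwrite('pics/d0b.png',cv2.resize(b['frame'][:,:,::-1],(800,600),interpolation=cv2.INTER_CUBIC))
print(r.observe())
E
```

```text
[ 0.19773845 -0.69439954  0.77649878] [ 0.39947129  0.51247191 -0.76012843]
[0.32690049 0.49725199 0.49643331] [ 0.24630966 -0.82975371 -0.50083962]
{'time_s': 0.1, 'q': array([-1.36582001,  0.62923622,  0.03842011,  1.51828278, -0.02701023,
        0.99632312, -0.0199705 ]), 'qvel': array([ 1.41434682e-03, -2.76546730e-03,  8.11104366e-05, -1.97610699e-03,
       -9.61254267e-04, -9.03794838e-04,  2.35454574e-05]), 'effort': array([ 3.87134962e-03, -5.64540732e+01,  1.23085834e+00, -1.93976837e+01,
        1.13487049e-02,  5.27923432e-03,  4.31584999e-05]), 'eef_pos': array([0.17366714, 0.62579304, 0.24148715]), 'tcp_rot': array([-1.19879091e-04,  1.34953308e-01,  9.90851580e-01, -8.57981420e-04]), 'force': array([-0.67030023,  0.13047636,  0.35421346]), 'moment': array([-0.01217279, -0.00600038,  0.04421883]), 'grip_width': 0.9997832017467287}
```

View pics/s0b.png

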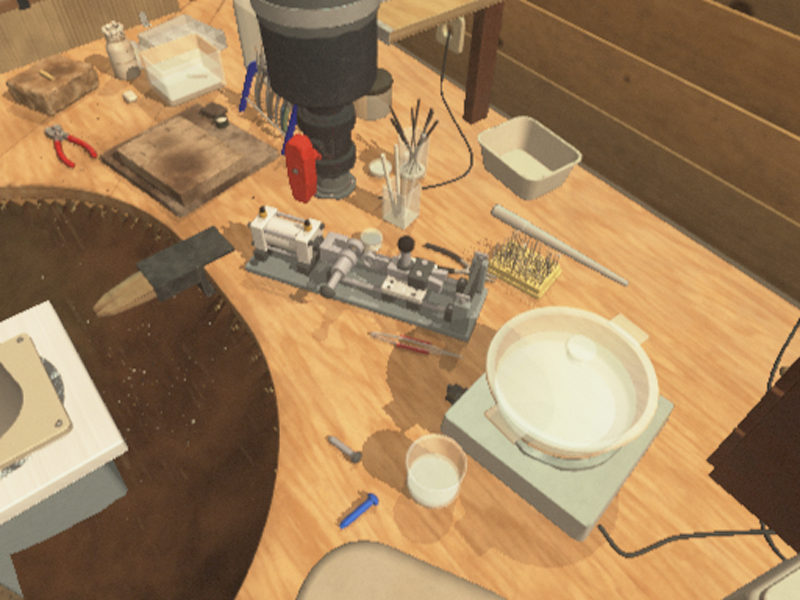

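View pics/d0b.png

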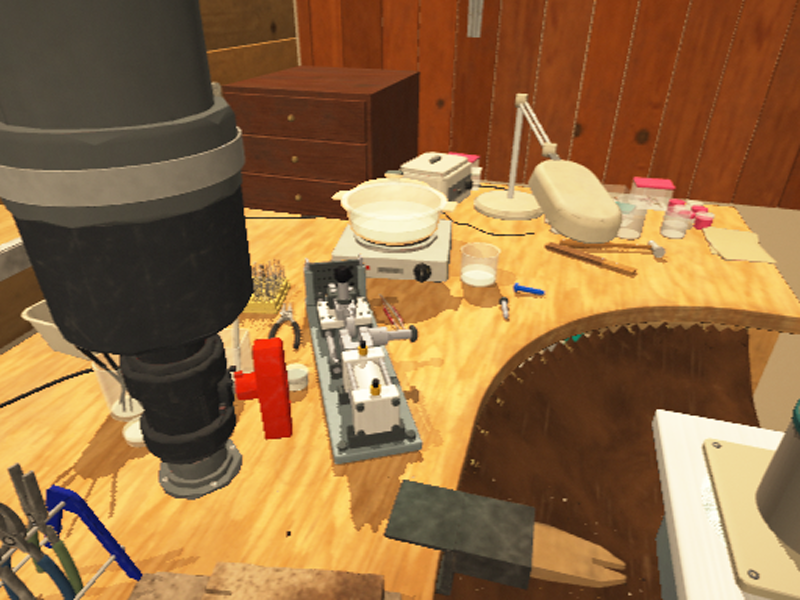

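The scene view shows three pin-like things, in 800-px coordinates:
- a grey pin sticking out of the boss, with its head near (330,291)
- a loose small grey pin at (345,448)
- a blue pin at (358,510)

The one in the boss fits: it isn't blue, it's the larger of the grey ones, and its nose is in the boss. I'll confirm that in enlarged crops.

Run:
```python
import cv2,numpy as np
a=cv2.imread('pics/s0.png');b=cv2.imread('pics/d0.png')
c=cv2.resize(a[120:310,150:320],None,fx=4.2,fy=4.2,interpolation=cv2.INTER_CUBIC)[:600]
# scene crop: bench only 
c=cv2.resize(a[125:222,150:322],None,fx=4.6,fy=4.6,interpolation=cv2.INTER_CUBIC)
cv2.imwrite('pics/c1.png',c)
d=cv2.resize(b[160:300,185:345],None,fx=4.2,fy=4.2,interpolation=cv2.INTER_CUBIC)
cv2.imwrite('pics/c2.png',d);print(c.shape,d.shape)
```

```text
(446, 791, 3) (588, 672, 3)
```

View pics/c1.png

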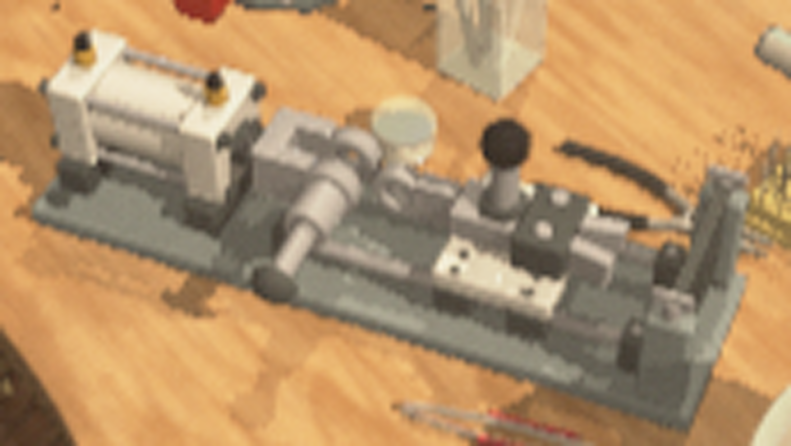

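View pics/c2.png

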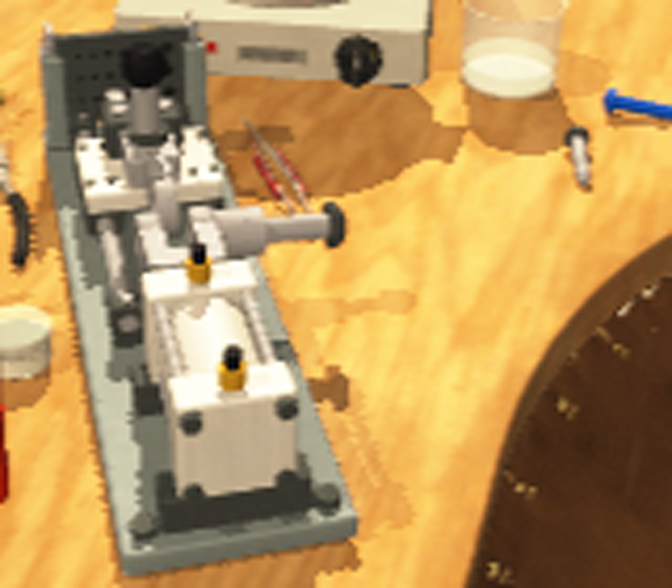

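The crops confirm it: the grey pin's head is at c1 (274,281) / c2 (336,224), with its shank in the boss. The small grey and blue ones lie loose on the table. The knob is at c1 (506,142) / c2 (146,66). Next I'll compute positions.

```bash
cat >> h.py <<'E'
def ld(f): return dict(np.load(f'pics/{f}.npz'))
E
python3 - <<'E'
from h import *
np.set_printoptions(precision=4,suppress=True)
a,b=ld('s0'),ld('d0')
A=lambda u,v:np.array([(u+.5)/4.6+149.5,(v+.5)/4.6+124.5]); B=lambda u,v:np.array([(u+.5)/4.2+184.5,(v+.5)/4.2+159.5])
print('knob',tri(a,A(506,142),b,B(146,66)))
print('head',tri(a,A(274,281),b,B(336,224)))
nl=onz(a,A(35,210),.016); print('near-left scene',nl,'side',onz(b,B(357,520),.016))
print('far-left side',onz(b,B(125,558),.016))
fr=onz(a,A(743,278),.016); nr=onz(a,A(692,415),.016);print('far-right',fr,'near-right',nr, np.linalg.norm(nl-nr),np.linalg.norm(fr-nr))
print('eye',onz(a,A(397,187),.062))
print('boss face', tri(a,A(303,212),b,B(262,229)))
E
```

```text
knob (array([ 0.6205, -0.1894,  0.1202]), np.float64(0.0019558487255448447))
head (array([ 0.4972, -0.1509,  0.0611]), np.float64(0.0038012420692176423))
near-left scene [0.4391 0.0119 0.016 ] side [0.438  0.0189 0.016 ]
far-left side [0.5302 0.0716 0.016 ]
far-right [ 0.7275 -0.2725  0.016 ] near-right [ 0.6408 -0.3256  0.016 ] 0.39314698504795037 0.1016669325545568
eye [ 0.5902 -0.1353  0.062 ]
boss face (array([ 0.5326, -0.1253,  0.0677]), np.float64(0.006161284648192173))
```

Run:
```python
from h import *
np.set_printoptions(precision=3,suppress=True)
a,b=ld('s0'),ld('d0')
k=.64
print('tool in views',proj(a,[.174,.626,.242])/k,proj(b,[.174,.626,.242])/k)
print('base ctr',onz(a,np.array([345,190])*k,0),onz(b,np.array([200,470])*k,0),tri(a,np.array([338,182])*k,b,np.array([200,465])*k))
print('red',tri(a,np.array([301,168])*k,b,np.array([272,388])*k))
print('band',tri(a,np.array([320,18])*k,b,np.array([120,165])*k))
print('neck',tri(a,np.array([328,120])*k,b,np.array([180,400])*k))
q=r.observe()['q']
ph=np.radians(120.2);al=(ph+np.pi/2)/2;Q=[0,np.cos(al),np.sin(al),0]
K=np.array([.6205,-.1894])
for z in(.25,.1): print(r.ik([*K,z],Q))
```

```text
tool in views [-82.212  40.805] [-3021.273 -9369.539]
base ctr [0.696 0.089 0.   ] [0.683 0.124 0.   ] (array([ 0.694,  0.115, -0.001]), np.float64(0.009489848939955515))
red (array([0.6  , 0.076, 0.106]), np.float64(0.0001598387850162029))
band (array([0.69 , 0.11 , 0.348]), np.float64(0.031719630006819245))
neck (array([0.688, 0.133, 0.124]), np.float64(0.026345431208990463))
[ 0.194  0.621  0.101  1.513 -0.069  1.011  2.41 ]
[ 0.371  0.8   -0.202  1.632  0.217  0.731  2.165]
```

An obstacle, probably a drill stand, sits around (0.69, 0.11) and reaches above z 0.35, so a direct swing could hit it. I'll retract to r≈0.43, swing, and then extend.

```bash
cat >> h.py <<'E'
YAW=np.radians(30.2)
BX=np.array([np.cos(YAW),np.sin(YAW)]);BY=np.array([-BX[1],BX[0]])
def quat(phi):
    al=(phi+np.pi/2)/2; return [0,np.cos(al),np.sin(al),0]
QY=quat(YAW+np.pi/2)
K=np.array([.6205,-.1894])
E
python3 - <<'E'
from h import *
np.set_printoptions(precision=3,suppress=True)
o=r.observe(); p=o['eef_pos']; az=np.arctan2(p[1],p[0])
r.move_straight([.43*np.cos(az),.43*np.sin(az),.28],speed=.25)
q=r.observe()['q'].copy(); q[0]=.35; q[6]=2.3
r.movej(q); print(r.observe()['eef_pos'],r.observe()['time_s'])
P=K+.03*BY-.05*BX
r.goto([*P,.27],QY)
o=r.observe();print(o['eef_pos'],o['tcp_rot'],QY,o['time_s'],o['force'])
w=snap('wrist','w1')
print(-w['R'].T@w['t'].ravel(),w['R'])
cv2.imwrite('pics/w1b.png',cv2.resize(w['frame'][:,:,::-1],(800,600),interpolation=cv2.INTER_CUBIC))
E
```

```text
[ 0.39  -0.184  0.28 ] 3.4917
[ 0.561 -0.188  0.269] [-0.001 -0.261  0.965  0.   ] [0, np.float64(-0.2605045086426483), np.float64(0.9654726308792251), 0] 4.2167 [ 0.121 -0.327 -0.088]
[ 0.502 -0.224  0.402] [[-0.504  0.864  0.003]
 [ 0.831  0.484  0.274]
 [ 0.235  0.14  -0.962]]
```

View pics/w1b.png

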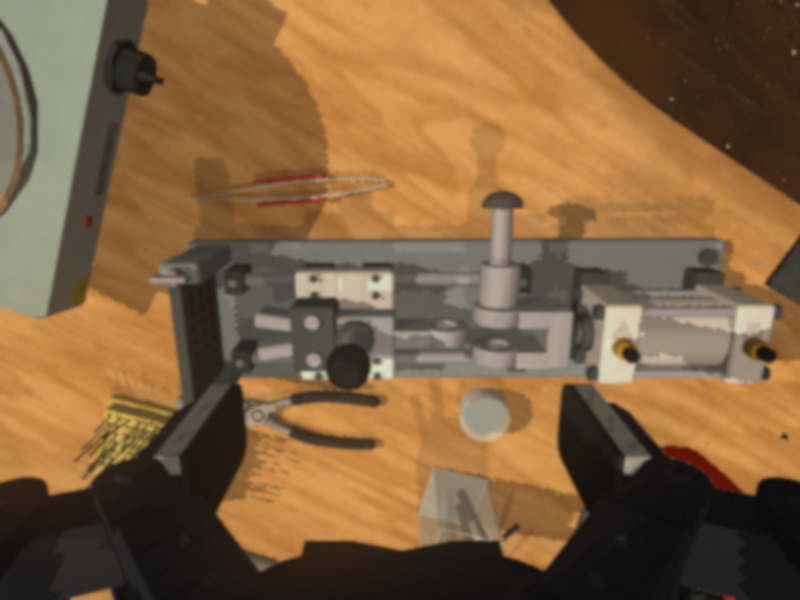

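The wrist view shows the bench square to the image:
- knob (348,366)
- eye ring about (449,327)
- boss centre line u≈500, near ear u≈497
- pin head (502,200)

I'll express these in bench axes.

Run:
```python
from h import *
np.set_printoptions(precision=4,suppress=True)
w=ld('w1')
for n,u,v,z in [('knob',348,366,.119),('eye',449,327,.078),('eyeR',466,327,.062),('boss',500,285,.065),('ear1',497,316,.073),('head',502,203,.062),('baseN1',195,241,.016),('baseN2',722,240,.016),('baseF',700,377,.016),('forkfront_far',475,345,.066)]:
    X=onz(w,np.array([u,v])*.64,z); d=X[:2]-K; print(n,X,'bx %.4f by %.4f'%(d@BX,d@BY))
```

```text
knob [ 0.6221 -0.1886  0.119 ] bx 0.0018 by -0.0001
eye [ 0.5828 -0.1401  0.078 ] bx -0.0078 by 0.0616
eyeR [ 0.5809 -0.1259  0.062 ] bx -0.0023 by 0.0748
boss [ 0.5442 -0.123   0.065 ] bx -0.0325 by 0.0958
ear1 [ 0.5618 -0.1156  0.073 ] bx -0.0137 by 0.0933
head [ 0.4988 -0.1505  0.062 ] bx -0.0856 by 0.0948
baseN1 [ 0.6353 -0.3207  0.016 ] bx -0.0532 by -0.1209
baseN2 [0.4393 0.0144 0.016 ] bx -0.0540 by 0.2673
baseF [0.5337 0.0703 0.016 ] bx 0.0557 by 0.2681
forkfront_far [ 0.5879 -0.1149  0.066 ] bx 0.0093 by 0.0808
```

Measurements agree: fork at by≈0.095, eye at 0.060, so the carriage needs to move back about 35 mm. I'll grip the knob, slide back, release, lift and look.

Run:
```python
from h import *
np.set_printoptions(precision=4,suppress=True)
P=K+.001*BX
r.goto([*P,.19],QY)
print(r.move_straight([*P,.110],speed=.12,contact_N=8))
claw.clamp(20); o=r.observe(); print(o['grip_width'],o['force'],o['eef_pos'])
T=P+.035*BY
r.move_straight([*T,.110],speed=.06); o=r.observe();print(o['force'],o['eef_pos'],o['time_s'])
claw.gripper_open()
r.move_straight([*T,.19],speed=.2)
r.goto([*(K+.065*BY-.05*BX),.27],QY)
w=snap('wrist','w2');print(r.observe()['time_s'])
cv2.imwrite('pics/w2b.png',cv2.resize(w['frame'][100:270,130:400][:,:,::-1],None,fx=2.9,fy=2.9,interpolation=cv2.INTER_CUBIC))
```

```text
False
0.2866088473198078 [-0.7501 -0.0345  3.0879] [ 0.6215 -0.1889  0.1103]
[-2.7977  1.1234  7.6029] [ 0.6025 -0.1565  0.1103] 6.8833
8.5833
```

View pics/w2b.png

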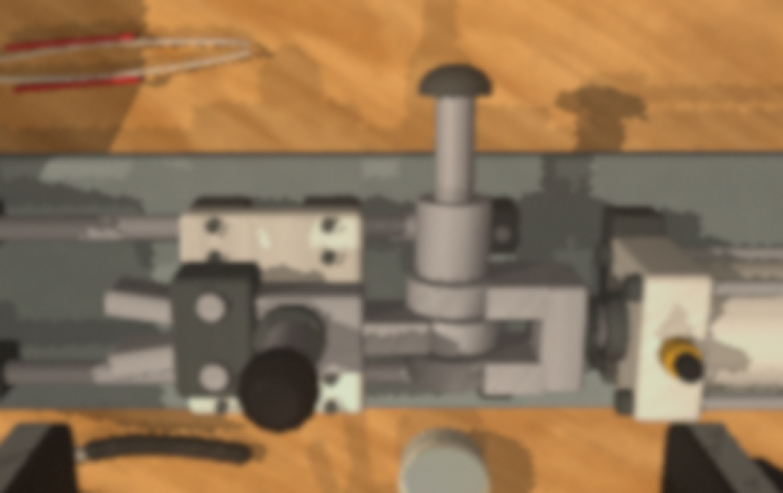

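Run:
```python
from h import *
w=ld('w2')
A=lambda u,v:np.array([(u+.5)/2.9+129.5,(v+.5)/2.9+99.5])
for n,u,v,z in [('knob',278,390,.119),('boss',452.5,240,.065),('head',456,85,.060),('headface',456,67,.060),('ear far L',412,372,.062),('near ear L',407,292,.062),('eye R',494,337,.062),('eyetop',458,345,.078),('ear',449,298,.079)]:
    X=onz(w,A(u,v),z); d=X[:2]-K; print(n,X.round(4),'bx %.4f by %.4f'%(d@BX,d@BY))
print(r.observe()['eef_pos'],(r.observe()['eef_pos'][:2]-K)@BY)
```

```text
knob [ 0.6037 -0.1565  0.119 ] bx 0.0020 by 0.0369
boss [ 0.545  -0.1235  0.065 ] bx -0.0321 by 0.0949
head [ 0.4983 -0.1503  0.06  ] bx -0.0860 by 0.0953
headface [ 0.4931 -0.1535  0.06  ] bx -0.0921 by 0.0951
ear far L [ 0.5964 -0.1094  0.062 ] bx 0.0194 by 0.0813
near ear L [ 0.5705 -0.127   0.062 ] bx -0.0118 by 0.0791
eye R [ 0.5693 -0.0904  0.062 ] bx 0.0056 by 0.1113
eyetop [ 0.5742 -0.1046  0.078 ] bx 0.0027 by 0.0966
ear [ 0.5608 -0.1166  0.079 ] bx -0.0150 by 0.0929
[ 0.54410021 -0.15803973  0.26878338] 0.06553451068798462
```

Eye offset from the fork is about 1–2 mm, which is within tolerance. Next I'll shut the fingers and push the dome along +x of the bench with the pad edge, with a force stop.

Run:
```python
from h import *
np.set_printoptions(precision=4,suppress=True)
claw.clamp(20)
pt=lambda bx,by,z:[*(K+bx*BX+by*BY),z]
bx=lambda:(r.observe()['eef_pos'][:2]-K)@BX
r.goto(pt(-.145,.0948,.16),QY)
r.move_straight(pt(-.145,.0948,.054),speed=.12,contact_N=8)
print(r.observe()['eef_pos'],bx())
print(r.move_straight(pt(-.108,.0948,.054),speed=.05,contact_N=12),bx(),r.observe()['force'])
print(r.move_straight(pt(-.060,.0948,.054),speed=.025,contact_N=12),bx(),r.observe()['force'],r.observe()['time_s'])
w=snap('wrist','w3');s=snap('scene','s3');d=snap('side','d3')
x=cv2.resize(s['frame'][125:225,150:322],(800,465),interpolation=cv2.INTER_CUBIC)[80:330,150:550]
y=cv2.resize(d['frame'][180:260,200:300],(400,320),interpolation=cv2.INTER_CUBIC)[:250]
z=cv2.resize(w['frame'],(800,600))[150:500]
cv2.imwrite('pics/m3.png',np.vstack([np.hstack([x,y]),z])[:,:,::-1])
```

```text
[ 0.4482 -0.1805  0.0546] -0.14448895577877477
False -0.10845892850655346 [0.0528 0.5194 0.2537]
True -0.06929901383006605 [0.2422 0.2506 0.2987] 13.5167
```

View pics/m3.png

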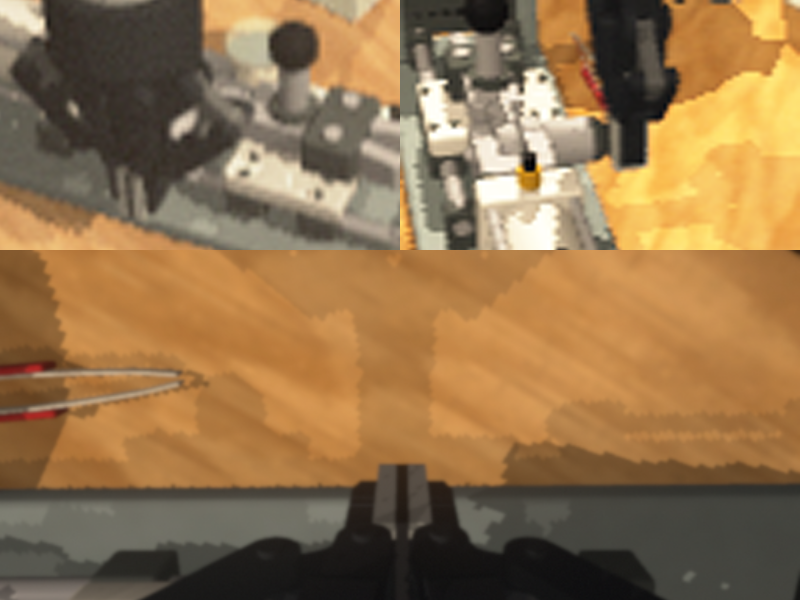

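It stopped at bx −0.0693, against −0.069 predicted for a seated head, and the side view (upper right) shows the head touching the boss. One firmer press to seat it, then I'll back off, lift and look.

Run:
```python
from h import *
np.set_printoptions(precision=4,suppress=True)
pt=lambda bx,by,z:[*(K+bx*BX+by*BY),z]
bx=lambda:(r.observe()['eef_pos'][:2]-K)@BX
print(r.move_straight(pt(-.060,.0948,.054),speed=.025,contact_N=20),bx())
r.move_straight(pt(-.11,.0948,.054),speed=.08)
r.move_straight(pt(-.11,.0948,.19),speed=.2)
claw.gripper_open()
r.goto(pt(-.05,.065,.27),QY)
w=snap('wrist','w4');print(r.observe()['time_s'])
cv2.imwrite('pics/w4b.png',cv2.resize(w['frame'][100:270,130:400][:,:,::-1],None,fx=2.9,fy=2.9,interpolation=cv2.INTER_CUBIC))
```

```text
False -0.06858409029988616
17.1417
```

View pics/w4b.png

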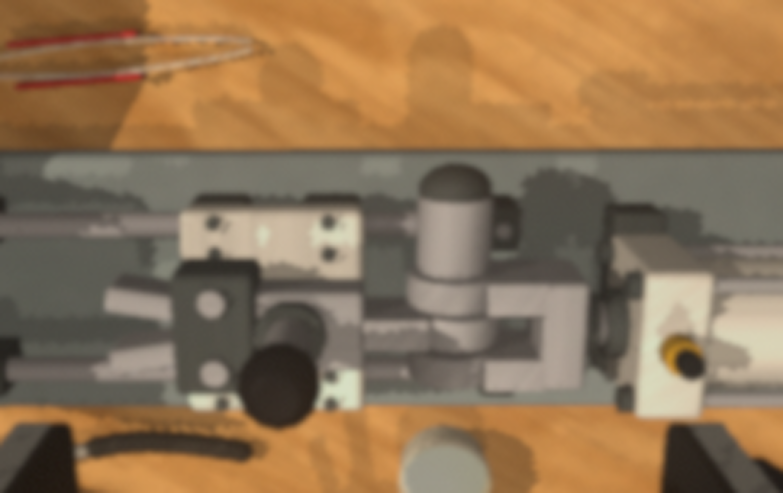

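Pin is home: the head at (455,183) sits flush on the boss end, and the eye is in the fork. Now I'll grip the knob and pull the carriage forward to its stop.

Run:
```python
from h import *
np.set_printoptions(precision=4,suppress=True)
pt=lambda bx,by,z:[*(K+bx*BX+by*BY),z]
by=lambda:(r.observe()['eef_pos'][:2]-K)@BY
r.goto(pt(.001,.036,.19),QY)
print(r.move_straight(pt(.001,.036,.114),speed=.12,contact_N=8))
claw.clamp(40); print(r.observe()['grip_width'],by())
print(r.move_straight(pt(.001,-.025,.114),speed=.05,contact_N=30),by(),r.observe()['force'])
print(r.move_straight(pt(.001,-.042,.114),speed=.025,contact_N=18),by(),r.observe()['force'],r.observe()['time_s'])
claw.gripper_open(); r.dwell(.3)
r.move_straight(pt(.001,by(),.20),speed=.15)
r.goto(pt(-.05,.02,.29),QY)
w=snap('wrist','w5');print(r.observe()['time_s'])
cv2.imwrite('pics/w5b.png',cv2.resize(w['frame'][:,:,::-1],(800,600),interpolation=cv2.INTER_CUBIC))
```

```text
False
0.2774874220998361 0.036092595072277786
False -0.023217608103934372 [-2.7648  3.5253  7.9182]
False -0.03464346637755267 [-10.8181  11.9754  15.1263] 21.2
23.45
```

View pics/w5b.png

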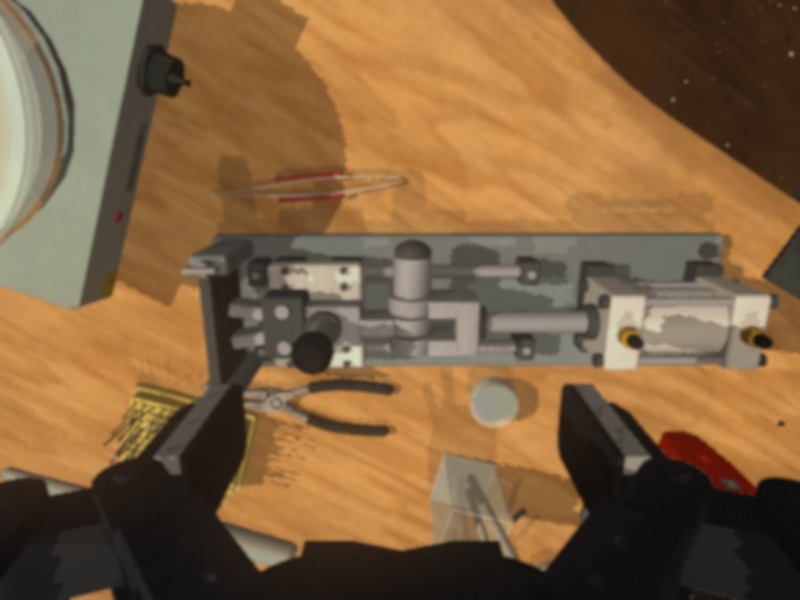

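The carriage is forward with the rod drawn out and the pin head at (412,249) still on the boss. The tool stopped at by −0.0346, against −0.035 expected at the stop. I'll check the numbers in the picture.

Run:
```python
from h import *
w=ld('w5')
for n,u,v,z in [('knob',313,352,.119),('boss',412,278,.065),('headface',412,240,.062)]:
    X=onz(w,np.array([u,v])*.64,z); d=X[:2]-K; print(n,'bx %.4f by %.4f'%(d@BX,d@BY))
```

```text
knob bx 0.0019 by -0.0343
boss bx -0.0315 by 0.0274
headface bx -0.0576 by 0.0273
```

Run:
```python
from h import *
print(r.hand_in(), r.observe()['time_s'])
```

```text
the job is handed in; nothing more can be done
the job is handed in; nothing more can be done
```

The bench is ready for the next pull, and I handed the job in at about 23.5 s on the robot's clock; no verdict is reported.

I gripped the carriage's knob and slid it back about 36 mm, until the eye stood in line with the fork. Then I pushed the grey coupling pin home with the shut fingers, and pulled the carriage with the rod forward to its stop.

Last checks, from the closing wrist picture and the tool position:
- **Pin:** the outer end of the head is at x −57.6 mm, against −58 expected when seated.
- **Carriage:** the knob is at y −34.3 mm, against −35 expected at the front stop. The tool pressed against that stop with about 16 N and went no further.
- **Rod:** drawn out about 67 mm (at least 61 needed).
- **Surroundings:** the tweezers, pot and pliers look unmoved. The beaker was out of view in that picture, but the arm never went near it.
- **Robot:** clear of everything at hand-in.

**Disagreements:** after the slide back, the eye measured 1–2 mm past the fork's centre, and the tool read about 2 mm past its target. Both were within the 4 mm limit, and the pin went in without jamming. The final pull and the second, firmer press on the pin both ended without the force stop triggering. For those I relied on the tool position and the picture instead.

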